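# Load the flow cell into the tilted detector stand and latch the clamp arm

## Task

Lay the clear flow cell in the pocket of the tilted stand, right side up with its small black ports outward, either end uppermost, and set it down flat on the bed without letting it drop. Then swing the clamp arm over it and press the arm down until the sprung catch at the upper end snaps over its tongue and holds it, and let go. Leave the small beaker, the petri dish and the syringe where they are.

Things in the scene. Friction and masses are not known exactly. Their poses are not given: they have to be found in the camera images.
- flow_cell: clear acrylic flow cell, a block 24 mm wide (x) x 85 mm long (y) x 22 mm high, with small black port caps 3 mm higher near the ends of its top; 90 g. It starts lying right side up on the desk to the right of the stand. Origin at the centre of its underside, z up through its top. Grasp it across its width.
- stand: fixed metal stand: grey base plate 190 x 104 mm on the desk (origin under its centre, x pointing away from the robot) and, on four rods, an aluminium bed 156 x 74 mm that slopes down towards the robot at 30 degrees. Clamp arm hinged at the bed's lower end, sprung catch at its upper end.
- pocket (a point): centre of the pocket on the bed's surface, 75 mm above the desk. x points up the slope, y across the bed, z out of the bed at a right angle (30 degrees from vertical, leaning to the robot). Pocket: 89 mm along x, 28 mm across y, its black guides 9 mm high: end stops, and side guides only from 24 to 47 mm either side of the middle, so the middle 48 mm is open for fingers.
- clamp_arm (a joint): angle of the clamp arm about its hinge, rad: 0 = down along the bed, in the catch (free play -0.02 to 0.01); grows as it swings up and over towards the robot; stop at 2.1. The stiff hinge stays where it is left. Starts open at 1.8 to 2.1. Resting on the seated cell but not latched it reads 0.05 or more. It needs about 8 to 15 N at the thumb pad to latch.
- hinge_pin (a point): middle of the clamp arm's hinge pin: 62 mm down the slope from the pocket's centre and 30 mm out from the bed; the pin runs along the pocket's y. The arm is a bar 18 mm wide, 5 mm thick (from 1 mm below the pin to 4 mm above it when closed). Halfway along, a sprung rubber foot reaches 12 mm below the pin's level, inside, and a spring housing 17 mm above, outside.
- thumb_pad (a point): centre of the ridged black thumb pad, 24 x 18 mm, on the outer (when closed, upper) face of the clamp arm, 97 mm from the hinge. When the arm is latched it lies 35 mm up the slope from the pocket's centre and 37 mm out from the bed. z points out of the pad.
- clamp_tip (a point): free end of the clamp arm (end of its 13 mm wide tongue), 124 mm from the hinge.
- catch (a joint): angle of the sprung steel catch at the bed's upper end, rad: 0 = sprung home over the tongue; grows to 0.4 as it is pushed back away from the arm. The catch is 15 mm wide, 55 to 75 mm up the slope from the pocket's centre and stands up to 58 mm out from the bed; its ramped nose lets the tongue push past from above.
- beaker_small: bystander: small clear beaker, 60 mm wide, 86 mm high, standing behind and to the right. Origin at the centre of its underside.
- petri_dish: bystander: shallow clear petri dish, 63 mm across, 16 mm high, to the left. Origin at the centre of its underside.
- syringe: bystander: small clear syringe, 84 mm long, lying in front to the left. Origin at the centre of its underside.
There are look-alikes about, which are no part of the job. Of the things that look like the stand, the larger one is meant.

How it is judged:
On the way, in this order (a step that is already met when the one before it is completed fails the run):
1. the flow cell lies flat in the pocket, right side up (x of flow_cell in the frame of pocket between -0.004 and 0.004 m and y of flow_cell in the frame of pocket between -0.0035 and 0.0035 m and z of flow_cell in the frame of pocket between -0.003 and 0.003 m and angle between the z axis of flow_cell and the z axis of pocket, either way round below 0.06 rad and angle between the y axis of flow_cell and the x axis of pocket, either way round below 0.12 rad), for 0.3 s.
2. the clamp arm is down and the catch has sprung back over its tongue (value of joint clamp_arm below 0.03 rad and value of joint catch below 0.05 rad), for 0.2 s.
At the end, for the whole second after the job is handed in: the flow cell rests flat in the pocket (centre within 4 mm along and 3.5 mm across, not more than 3 mm off the bed, within about 3 degrees of flat), the clamp arm is down (below 0.03 rad) and the catch is sprung home over its tongue (below 0.05 rad); all released and still (all of step 1 and all of step 2 and linear speed of flow_cell below 0.02 m/s); the robot touches nothing.
It fails at once if the flow cell is let fall (loose from the fingers and moving faster than 0.4 m/s) (linear speed of flow_cell above 0.4 m/s and contact force between the fingers and flow_cell below 0.05 N).
It fails at once if a bystander (small beaker, petri dish, syringe) is shifted by more than 30 mm (distance of any of beaker_small, petri_dish, syringe from where it was at the start of the episode above 0.03 m).
It also fails if it takes over 51 s, if anything falls off the work surface, if the arm or the gripper's body presses on something with over 40 N, if the wrist force passes 120 N, or if a joint passes its speed limit or range.

## Robot

A 6-joint arm with a two-finger parallel gripper is mounted at the origin on a cart in front of the work surface, level with it; the furniture and walls round the work are solid. World frame = base frame: x ahead of the robot, y to its left, z up, the work surface at z = 0. Lengths are in m, angles in rad, forces in N, time in s.
With the tool pointing down it reaches from about 0.3 to 0.775 m from the base axis. Payload 14.6 kg.
Tool frame: the origin (TCP) lies on the centre line of the jaws, within the pads' length; the fingertips stand 25 mm ahead of it and the grasp point (between the pads) lies 6 mm ahead of it; z points along the fingers, y is the line along which they close (so a half turn about z gives the same grasp; the last joint's range is limited). The gripper opens to 94 mm and grips with 3 to 60 N. Pads are 16 mm wide; open, the fingers measure 119 mm over their backs; the gripper's body (75 mm by 177 mm) begins 78 mm behind the grasp point.
Start: joints at [-0.067, 0.3, 1.521, -0, 1.321, -0.067], TCP at [0.55, -0, 0.193] pointing down, gripper open.
Joint ranges: [-3.03, 3.03], [-0.79, 2.21], [0.23, 2.52], [-1.04, 4.18], [0, 3.07], [-2.55, 2.55]. Speed limits (rad/s): [2.22, 2.22, 2.57, 3.14, 3.14, 3.14].

## Interface

Orientations are given as a unit quaternion [w, x, y, z].
In Python, from rig import bot, optics gives the robot as it stands.
- The arm moves only by the tool drive_tool, never from a script. Its argument "commands" is text: rows parted by semicolons, each of 7 numbers parted by spaces: the shift along the tool's x, y, z each as a share of 10 cm, from -1 to 1, then the turn, a rotation vector about the tool's x, y, z each as a share of 2 pi rad, from -1 to 1, then the gripper command: -1 is shut, 1 is fully open, values between are in proportion. In form: tx ty tz rx ry rz hand; .... A call has 1 to 12 rows; each row is the pose to reach, as a shift and turn from the pose commanded when the call began, along the tool's axes at that moment, turning the shorter way round; what a row does not reach only later rows make up. A row lasts 1/10 s, in which the tool goes at most 50 mm and 8.59 degrees, less where a joint would pass 70% of its speed; a pose out of reach is approached as far as the arm can. A call with a number of a shift or a turn outside -1 to 1 is refused whole. A call with a gripper value outside its range is refused whole. The fingers move at their own pace and stop on an object; the grip force is fixed at half the most. Time passes only in rows, so rows that repeat a pose let the fingers close. It gives the time, the measured TCP pose, the force, the opening and the grip force at its end, in the units of the state.
- bot.get_obs(): the state, without advancing time (a new reading comes with each control period).
- optics.snapshot(name): name is "scene" or "side" or "wrist"; returns a dict with "color" (480x640x3 uint8, red, green, blue), "depth" (480x640 float32, m along the optical axis (not along the pixel's ray), 0 where there is no reading), "vertical_fov" (degrees; the focal length in pixels is half the picture's height over the tangent of half this angle, whatever the lens; pixels are square), "cx", "cy" (the principal point, pixels), "origin" and "rotation" of the camera in the world; the wrist camera has in their place "hand_eye" (4x4, takes a point from camera to tool coordinates, whose origin is the TCP and whose axes are the flange's). Camera axes: x right, y up, looking along -z (the intrinsics and any distortion apply to the point x, -y, -z); pixel columns grow to the right and rows downward; lengths in m; the calibration is good to about 2 mm. A picture is of the moment at which its call begins: read the wrist's pose just before it.
- bot.finish_job(): hands the job in; it is judged then, once.
The state is a dict: "clock": time; "joint_pos": joint angles; "qd": joint speeds; "tau": joint torques, N m; "ee_pos": TCP position; "orientation": TCP orientation; "ft_force": force on the tool from outside, world axes, zero at the start; "moment": the same for the moment, N m; "finger_gap": opening from 0.0 (shut) to 1.0 (fully open); "grip_force": force on a finger pad.
Only numpy, scipy, OpenCV 4.12 (cv2) and the standard library are available. Lean on these libraries where they do the work, as an engineer would, in place of code of your own. Each camera call takes 0.05 s, during which the arm holds its last target. There are 200 camera calls.

## Working session

There is one attempt and no reset: what is moved stays moved. The work goes in short steps, Python scripts to look and compute and a tool call to move; the robot and the scene stay as the last step left them, time stands still between calls to the robot, and variables do not carry over. Pictures are saved under pics/ and viewed, at most 10 in all, crops included, and the job is handed in when it is done.

Besides the shell and the picture viewer there is one more tool, called after "Emit:" as name(argument=value, ...) on one line, values as JSON. drive_tool: Moves the arm, as the interface text tells. Its arguments: {"type":"object","properties":{"commands":{"type":"string"}},"required":["commands"]}

```bash
mkdir -p pics; ls; cat > h.py <<'E'
import numpy as np, cv2, pickle
from scipy.spatial.transform import Rotation as R
from rig import bot, optics
def snap(n,f):
    o=bot.get_obs(); s=optics.snapshot(n); s=dict(s); s['obs']=o
    pickle.dump(s,open(f'pics/{f}.pkl','wb')); cv2.imwrite(f'pics/{f}.png',s['color'][...,::-1]); return s
def load(f): return pickle.load(open(f'pics/{f}.pkl','rb'))
def cam(s):
    if 'hand_eye' in s:
        T=np.eye(4); q=s['obs']['orientation']; T[:3,:3]=R.from_quat(np.r_[q[1:],q[0]]).as_matrix(); T[:3,3]=s['obs']['ee_pos']
        T=T@np.array(s['hand_eye']); return T[:3,:3],T[:3,3]
    return np.array(s['rotation']),np.array(s['origin'])
def ray(s,u,v):
    f=240/np.tan(np.radians(s['vertical_fov'])/2)
    return np.array([(u-s['cx'])/f,-(v-s['cy'])/f,-1.])
def pt(s,u,v,d=None):
    M,o=cam(s); d=s['depth'][int(v),int(u)] if d is None else d
    return o+M@(ray(s,u,v)*d)
def onz(s,u,v,z):
    M,o=cam(s); r=M@ray(s,u,v); return o+r*(z-o[2])/r[2]
def proj(s,p):
    M,o=cam(s); c=M.T@(np.array(p)-o); f=240/np.tan(np.radians(s['vertical_fov'])/2)
    return np.array([s['cx']+f*c[0]/-c[2], s['cy']-f*c[1]/-c[2]])
E
python3 - <<'E'
from h import *
for n in ['scene','side']:
    s=snap(n,n); print({k:v for k,v in s.items() if k not in('color','depth','obs')})
print(s['obs'])
E
```

```text
pics
{'vertical_fov': 57.68930643435297, 'cx': 319.22924844189214, 'cy': 232.76129882253596, 'origin': array([0.21590753, 0.66608642, 0.61978552]), 'rotation': array([-0.21262284, -0.09932516,  0.42437116,  0.87454855])}
{'vertical_fov': 56.14598120466108, 'cx': 316.14178821387543, 'cy': 238.8178190080561, 'origin': array([0.48109892, 0.95911773, 0.61492286]), 'rotation': array([-0.02924585, -0.00716523,  0.50766774,  0.8610266 ])}
{'clock': 0.05, 'joint_pos': array([-6.66014120e-02,  3.00431944e-01,  1.52157570e+00, -1.26181703e-05,
        1.32070364e+00, -6.65681785e-02]), 'qd': array([-0.00067052, -0.00105803,  0.00029649, -0.00056389, -0.00196829,
       -0.0001635 ]), 'tau': array([ 1.78235168e-03, -5.33217037e+01, -3.53708732e+01,  7.11104739e-02,
        2.35331728e-02, -8.81571100e-05]), 'ee_pos': array([5.49724338e-01, 1.12050766e-05, 1.92210093e-01]), 'orientation': array([-4.16910015e-04,  7.07117314e-01,  7.07096027e-01, -3.72905243e-04]), 'ft_force': array([ 0.11641939, -0.27394354, -0.00569482]), 'moment': array([-0.02806744,  0.06191263, -0.0109653 ]), 'grip_force': 0.0, 'finger_gap': 0.9983621948601912}
```

View pics/scene.png

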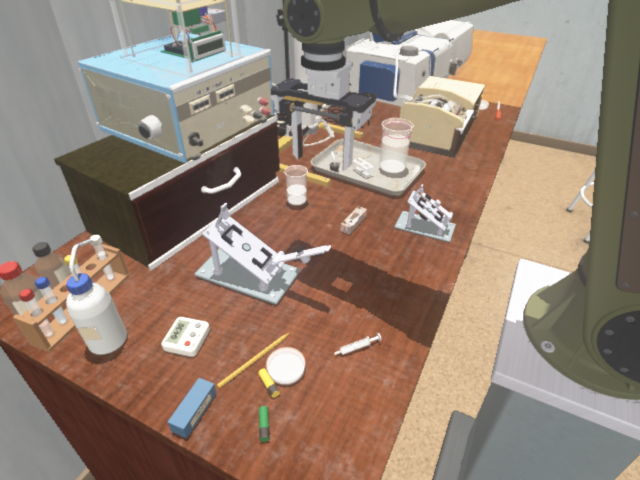

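View pics/side.png

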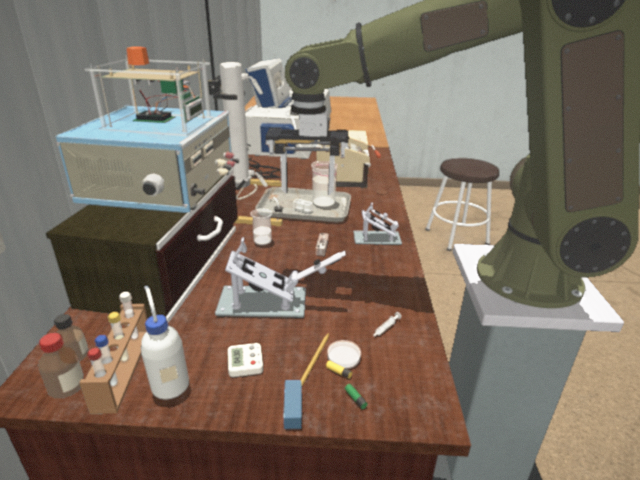

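The scene view shows the stand at about (250,265), the flow cell at (353,219), the beaker at (297,187) and the small decoy stand at (425,215). The side view agrees, with the stand at (262,285) and the cell at (322,243).

```bash
python3 - <<'E'
s=open('h.py').read().replace("    return np.array(s['rotation']),","    q=np.array(s['rotation']); return R.from_quat(np.r_[q[1:],q[0]]).as_matrix(),")
open('h.py','w').write(s)
E
python3 - <<'E'
from h import *
s=load('scene'); t=load('side')
for n,(u,v) in dict(c1=(198,274),c2=(283,297),c3=(299,268),cellA=(362,209),cellB=(345,230),beaker=(297,187),pocket=(247,247),tip=(328,249)).items():
    print(n,pt(s,u,v).round(3),onz(s,u,v,0.0).round(3))
for n,(u,v) in dict(c1=(218,316),c2=(304,315),c3=(305,290),c4=(222,290),cellA=(324,236),cellB=(321,251),tip=(343,256)).items():
    print(n,pt(t,u,v).round(3),onz(t,u,v,0.00).round(3))
a=s['color'][180:310,180:380]; b=t['color'][215:325,200:360]
cv2.imwrite('pics/c1.png',cv2.resize(np.vstack([cv2.resize(a,(780,507),interpolation=2)]),None,fx=1,fy=1)[...,::-1])
E
```

```text
c1 [0.72  0.209 0.009] [0.727 0.202 0.   ]
c2 [0.54  0.178 0.001] [0.541 0.177 0.   ]
c3 [0.548 0.101 0.01 ] [0.553 0.091 0.   ]
cellA [ 0.51  -0.139  0.021] [ 0.52  -0.167  0.   ]
cellB [ 0.519 -0.063  0.006] [ 0.522 -0.07   0.   ]
beaker [ 0.669 -0.109  0.052] [ 0.711 -0.18   0.   ]
pocket [0.63  0.155 0.075] [0.688 0.085 0.   ]
tip [0.459 0.151 0.134] [0.527 0.009 0.   ]
c1 [0.724 0.21  0.001] [0.724 0.209 0.   ]
c2 [0.54  0.198 0.006] [0.541 0.191 0.   ]
c3 [0.545 0.114 0.011] [0.546 0.099 0.   ]
c4 [0.738 0.115 0.   ] [0.739 0.115 0.   ]
cellA [ 0.512 -0.128  0.022] [ 0.513 -0.169  0.   ]
cellB [ 0.517 -0.063  0.012] [ 0.518 -0.084  0.   ]
tip [ 0.458 -0.064 -0.001] [ 0.458 -0.063  0.   ]
```

View pics/c1.png

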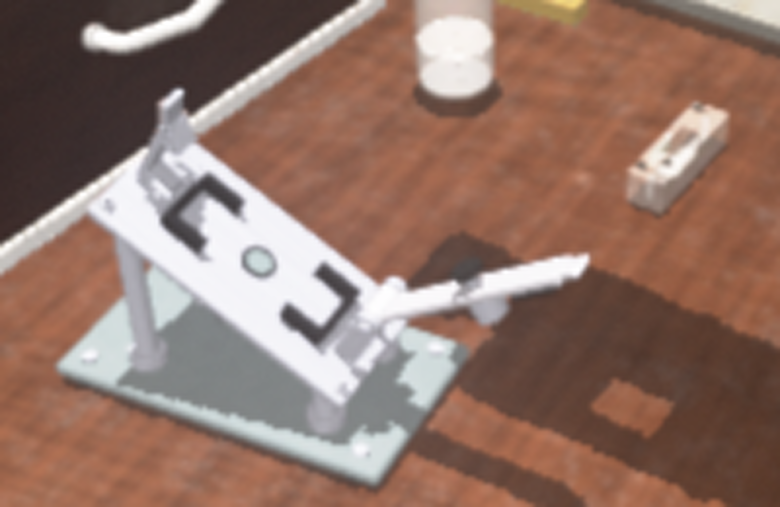

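The crop shows the cell with its long axis roughly along world y. The clamp arm is open, with its tip leaning to the robot at crop (585,262). Next I move over the cell for a wrist view.

Emit:
drive_tool(commands="-1 -0.35 0 0 0 0 1;-1 -0.35 0 0 0 0 1;-1 -0.35 0 0 0 0 1;-1 -0.35 0 0 0 0 1;-1 -0.35 0 0 0 0 1")

```text
clock: 0.6
ee_pos: [0.5152, -0.0993, 0.1926]
orientation: [-0.0, 0.707, 0.707, 0.0]
ft_force: [0.3, 0.9, -0.4]
finger_gap: 0.998
grip_force: 0.0
```

```bash
python3 - <<'E'
from h import *
s=snap('wrist','w1'); print(s['hand_eye'],s['vertical_fov'],s['cx'],s['cy'],s['obs']['ee_pos'],s.keys())
E
```

```text
[[ 5.40521035e-04  9.59775064e-01  2.80769538e-01  8.26514894e-02]
 [ 9.99999842e-01 -4.75061047e-04 -3.01205050e-04  1.41287686e-03]
 [-1.55706425e-04  2.80769657e-01 -9.59775169e-01 -1.92086537e-01]
 [ 0.00000000e+00  0.00000000e+00  0.00000000e+00  1.00000000e+00]] 59.87970040545474 321.311472016074 237.42121801498712 [ 0.51520037 -0.09933613  0.1926311 ] dict_keys(['color', 'depth', 'vertical_fov', 'cx', 'cy', 'hand_eye', 'obs'])
```

View pics/w1.png

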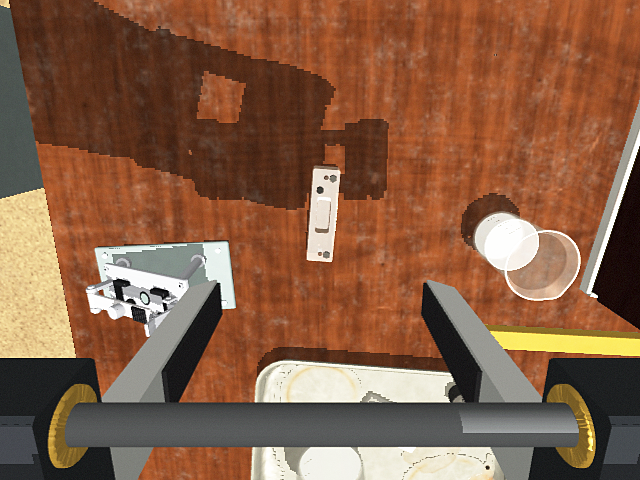

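The wrist view shows the cell's top with corners at about (313,167), (341,168), (333,262) and (307,261).

```bash
python3 - <<'E'
from h import *
s=load('w1')
P=[onz(s,u,v,0.022) for u,v in [(313,167),(341,168),(333,262),(307,261)]]
for p in P: print(p.round(4))
c=np.mean(P,0); d=(P[0]+P[1]-P[2]-P[3])[:2]; print(c, np.linalg.norm(d)/2, 'yaw vs world y (ccw+)',np.degrees(np.arctan2(-d[0],d[1])))
for u,v in [(325,215),(312,230),(360,300)]: print(pt(s,u,v).round(4))
# segmentation of top by depth
import itertools
M,o=cam(s); vv,uu=np.mgrid[120:300,260:400]
f=240/np.tan(np.radians(s['vertical_fov'])/2)
r=np.stack([(uu-s['cx'])/f,-(vv-s['cy'])/f,-np.ones(uu.shape)],-1)
X=o+(r*s['depth'][120:300,260:400,None])@M.T
m=(X[...,2]>0.017)&(X[...,2]<0.028); q=X[m]; print(len(q),np.median(q[:,2]),cv2.minAreaRect(q[:,:2].astype(np.float32)*1000))
print(np.median(X[...,2][~m]))
E
```

```text
[ 0.5095 -0.0593  0.022 ]
[ 0.5337 -0.0602  0.022 ]
[ 0.5275 -0.1464  0.022 ]
[ 0.5035 -0.1454  0.022 ]
[ 0.51854898 -0.10282497  0.022     ] 0.08633592995167998 yaw vs world y (ccw+) -4.029398649229595
[ 0.5201 -0.1055  0.0064]
[ 0.5083 -0.1161  0.0208]
[ 0.5558 -0.1953 -0.0012]
2060 0.02209259447327369 ((518.1375122070312, -103.25225830078125), (85.32061004638672, 24.396303176879883), 85.48084259033203)
-0.000724338073297609
```

```bash
python3 - <<'E'
from h import *
s=load('w1')
P=np.array([pt(s,u,v) for v in range(235,340,2) for u in range(85,215,2)])
P=P[P[:,2]>0.03]; 
for lo in (.03,.05,.07,.09):
    q=P[(P[:,2]>lo)&(P[:,2]<lo+.02)]
    if len(q): print(lo,len(q),q.min(0).round(3),q.max(0).round(3))
E
```

```text
0.03 350 [ 0.312 -0.185  0.03 ] [ 0.403 -0.145  0.05 ]
0.05 354 [ 0.314 -0.182  0.05 ] [ 0.403 -0.143  0.07 ]
0.07 253 [ 0.342 -0.177  0.07 ] [ 0.409 -0.143  0.089]
0.09 73 [ 0.384 -0.173  0.09 ] [ 0.396 -0.162  0.11 ]
```

Emit:
drive_tool(commands="-0.03 0.035 0.5 0 0 0.012 0.1;-0.03 0.035 1 0 0 0.012 0.1;-0.03 0.035 1 0 0 0.012 0.1;-0.03 0.035 1 0 0 0.012 0.1;-0.03 0.035 1 0 0 0.012 0.1")

```text
clock: 1.15
ee_pos: [0.5199, -0.1029, 0.0954]
orientation: [0.001, 0.733, 0.68, 0.001]
ft_force: [-0.3, 0.7, 0.4]
finger_gap: 0.612
grip_force: 0.0
```

Emit:
drive_tool(commands="0 0 0.3 0 0 0 0.1;0 0 0.5 0 0 0 0.1;0 0 0.635 0 0 0 0.1;0 0 0.635 0 0 0 0.1;0 0 0.635 0 0 0 -1;0 0 0.635 0 0 0 -1;0 0 0.635 0 0 0 -1;0 0 0.635 0 0 0 -1;0 0 0.635 0 0 0 -1;0 0 0.635 0 0 0 -1")

```text
clock: 2.15
ee_pos: [0.5185, -0.103, 0.0294]
orientation: [0.0, 0.733, 0.68, 0.0]
ft_force: [0.1, -0.5, 0.0]
finger_gap: 0.078
grip_force: 0.0
```

```bash
python3 - <<'E'
from h import *
s=snap('wrist','w2'); print(s['obs']['finger_gap'],s['obs']['grip_force'],s['obs']['ee_pos'])
E
```

```text
0.07788462463765042 0.0 [ 0.51853675 -0.10303814  0.02937494]
```

View pics/w2.png

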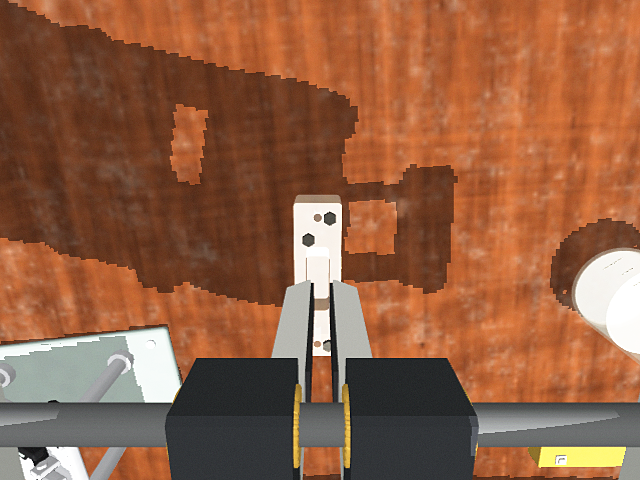

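The picture shows the fingers nearly shut, at (300-345, 285-360), with the cell still beneath or behind them. I check the depths there.

```bash
python3 - <<'E'
from h import *
s=load('w2')
for u,v in [(297,290),(297,300),(295,330),(290,350),(318,290),(318,270),(318,260),(318,225),(318,198),(300,270),(336,270),(318,350),(300,210),(312,345),(250,250)]: print(u,v,pt(s,u,v).round(4))
print(proj(s,[.5185,-.103,.004]),proj(s,[.5185,-.103,.029]))
o=bot.get_obs(); print(o['finger_gap'],o['grip_force'])
E
```

```text
297 290 [ 0.5103 -0.0918  0.0555]
297 300 [ 0.5107 -0.0928  0.0636]
295 330 [ 0.5113 -0.0931  0.0881]
290 350 [ 0.5106 -0.0925  0.1023]
318 290 [ 0.5173 -0.1136  0.0067]
318 270 [ 0.5183 -0.1015  0.0074]
318 260 [ 0.5187 -0.0958  0.0072]
318 225 [ 0.5206 -0.0724  0.0218]
318 198 [ 0.5214 -0.0611  0.01  ]
300 270 [ 0.5096 -0.0956  0.021 ]
336 270 [ 0.528  -0.0965  0.0223]
318 350 [ 0.5153 -0.1415  0.0229]
300 210 [ 0.5125 -0.0639  0.0231]
312 345 [ 0.5166 -0.1016  0.0846]
250 250 [ 0.4809 -0.0898 -0.0009]
[318.63831988 270.36798553] [318.34319093 288.2369608 ]
0.03490763017401675 0.0
```

```bash
python3 - <<'E'
from h import *
s=load('w2')
for v in range(278,300,2): print(v,pt(s,296,v).round(4),pt(s,345,v).round(4))
s=load('w1'); print(s['obs']['ee_pos'])
for v in range(278,300,3): print(v,pt(s,428,v).round(4),pt(s,216,v).round(4), pt(s,437,v).round(4))
E
```

```text
278 [ 0.5072 -0.0995  0.022 ] [ 0.533  -0.111  -0.0017]
280 [ 0.5072 -0.1003  0.0227] [ 0.533  -0.112  -0.0012]
282 [ 0.5071 -0.1015  0.0224] [ 0.5329 -0.1132 -0.0011]
284 [ 0.5095 -0.0917  0.049 ] [ 0.5313 -0.0934  0.0488]
286 [ 0.5095 -0.0925  0.0494] [ 0.5312 -0.0938  0.0501]
288 [ 0.5096 -0.0926  0.0514] [ 0.5311 -0.0934  0.0532]
290 [ 0.5098 -0.092   0.055 ] [ 0.531  -0.0939  0.0542]
292 [ 0.5098 -0.0925  0.0558] [ 0.5309 -0.0938  0.0565]
294 [ 0.51   -0.0924  0.0583] [ 0.5308 -0.0941  0.0579]
296 [ 0.5101 -0.0923  0.0605] [ 0.5306 -0.093   0.0624]
298 [ 0.5103 -0.0922  0.0628] [ 0.5305 -0.094   0.0622]
[ 0.51520037 -0.09933613  0.1926311 ]
278 [ 0.6226 -0.1713 -0.0008] [ 0.4142 -0.1686  0.0062] [ 6.314e-01 -1.711e-01 -3.000e-04]
281 [ 0.5658 -0.0898  0.2063] [ 0.4683 -0.0898  0.2064] [ 6.317e-01 -1.743e-01 -5.000e-04]
284 [ 0.5653 -0.0904  0.2083] [ 0.4683 -0.091   0.2069] [ 0.5685 -0.0891  0.2115]
287 [ 0.5646 -0.0906  0.2114] [ 0.4692 -0.0909  0.2108] [ 0.5678 -0.0893  0.2142]
290 [ 0.5641 -0.0911  0.2135] [ 0.4698 -0.0912  0.2134] [ 0.567  -0.0895  0.2171]
293 [ 0.5639 -0.092   0.2148] [ 0.4698 -0.0925  0.2137] [ 0.566  -0.0893  0.2209]
296 [ 0.5637 -0.093   0.2157] [ 0.4695 -0.0943  0.2129] [ 0.5651 -0.0892  0.2242]
299 [ 0.5639 -0.0947  0.2152] [ 0.4697 -0.0953  0.2139] [ 0.565  -0.0902  0.2249]
```

Emit:
drive_tool(commands="0 0 0 0 0 0 0.1;0 0 0 0 0 0 0.1;0 0 0 0 0 0 0.1;0 0 0 0 0 0 0.1;0 0 0 0 0 0 0.1;0 0 0 0 0 0 0.1")

```text
clock: 2.8
ee_pos: [0.5185, -0.103, 0.0292]
orientation: [-0.0, 0.733, 0.68, -0.0]
ft_force: [0.3, 0.1, 0.5]
finger_gap: 0.504
grip_force: 0.0
```

```bash
python3 - <<'E'
from h import *
for n,us in [('scene',(345,349)),('side',(283,323))]:
    s=load(n); print(n)
    for u in us:
        for v in range(140,212,6): print(u,v,pt(s,u,v).round(3))
E
```

```text
scene
345 140 [0.499 0.008 0.267]
345 146 [0.498 0.009 0.256]
345 152 [0.497 0.01  0.244]
345 158 [0.497 0.007 0.231]
345 164 [0.497 0.007 0.218]
345 170 [ 0.633 -0.314  0.004]
345 176 [ 0.612 -0.268  0.014]
345 182 [ 0.611 -0.267 -0.003]
345 188 [ 0.598 -0.237 -0.002]
345 194 [ 0.587 -0.213 -0.003]
345 200 [ 0.574 -0.185 -0.001]
345 206 [ 0.563 -0.161 -0.001]
349 140 [0.49  0.009 0.269]
349 146 [0.49  0.008 0.257]
349 152 [0.49  0.008 0.245]
349 158 [0.49  0.006 0.232]
349 164 [0.49  0.004 0.219]
349 170 [ 0.625 -0.324  0.001]
349 176 [ 0.599 -0.262  0.021]
349 182 [ 0.601 -0.271 -0.003]
349 188 [ 0.588 -0.241 -0.001]
349 194 [ 0.576 -0.215 -0.001]
349 200 [ 0.564 -0.188 -0.   ]
349 206 [ 0.555 -0.168 -0.003]
side
283 140 [0.602 0.017 0.331]
283 146 [0.6   0.034 0.323]
283 152 [0.6   0.035 0.311]
283 158 [0.603 0.011 0.289]
283 164 [0.604 0.007 0.274]
283 170 [0.604 0.009 0.26 ]
283 176 [0.604 0.009 0.246]
283 182 [0.605 0.009 0.232]
283 188 [0.605 0.01  0.218]
283 194 [ 0.665 -0.446  0.005]
283 200 [ 0.658 -0.393  0.006]
283 206 [ 0.653 -0.35   0.005]
323 140 [0.516 0.02  0.335]
323 146 [ 0.538 -0.6    0.129]
323 152 [ 0.535 -0.518  0.133]
323 158 [ 0.534 -0.522  0.111]
323 164 [ 0.531 -0.435  0.12 ]
323 170 [ 0.527 -0.356  0.129]
323 176 [ 0.527 -0.358  0.109]
323 182 [ 0.527 -0.362  0.087]
323 188 [ 0.526 -0.355  0.07 ]
323 194 [ 0.526 -0.36   0.047]
323 200 [ 0.525 -0.362  0.026]
323 206 [ 0.525 -0.361  0.005]
```

Both outside cameras confirm that the fingertips end about 18 mm behind the reported TCP, not 25 mm ahead of it. I descend by measurement.

Emit:
drive_tool(commands="0 0 0.15 0 0 0 0.1;0 0 0.25 0 0 0 0.1;0 0 0.35 0 0 0 0.1;0 0 0.38 0 0 0 0.1;0 0 0.38 0 0 0 0.1")

```text
clock: 3.3
ee_pos: [0.5183, -0.103, -0.0092]
orientation: [-0.0, 0.733, 0.68, -0.0]
ft_force: [-0.5, -0.1, -0.0]
finger_gap: 0.55
grip_force: 0.0
```

```bash
python3 - <<'E'
from h import *
s=snap('wrist','w3'); print(s['obs']['ee_pos'],s['obs']['finger_gap'],s['obs']['ft_force'])
M=s['depth'][265:300:3]
for u in (268,272,276,364,368,372):
    print(u,[tuple((1000*pt(s,u,v)).round(0).astype(int)) for v in range(270,300,4)])
E
```

```text
[ 0.51827162 -0.10295416 -0.00918056] 0.5502459471812365 [-0.45609748 -0.08739215 -0.04242486]
268 [(np.int64(496), np.int64(-88), np.int64(-1)), (np.int64(496), np.int64(-90), np.int64(0)), (np.int64(495), np.int64(-92), np.int64(-1)), (np.int64(495), np.int64(-94), np.int64(-1)), (np.int64(495), np.int64(-96), np.int64(-1)), (np.int64(495), np.int64(-98), np.int64(0)), (np.int64(494), np.int64(-101), np.int64(-1)), (np.int64(494), np.int64(-102), np.int64(0))]
272 [(np.int64(498), np.int64(-88), np.int64(-1)), (np.int64(497), np.int64(-90), np.int64(-1)), (np.int64(497), np.int64(-92), np.int64(1)), (np.int64(497), np.int64(-95), np.int64(-1)), (np.int64(497), np.int64(-97), np.int64(-1)), (np.int64(496), np.int64(-99), np.int64(-1)), (np.int64(496), np.int64(-100), np.int64(-1)), (np.int64(496), np.int64(-103), np.int64(-1))]
276 [(np.int64(499), np.int64(-88), np.int64(-1)), (np.int64(499), np.int64(-90), np.int64(0)), (np.int64(499), np.int64(-92), np.int64(-1)), (np.int64(499), np.int64(-94), np.int64(1)), (np.int64(499), np.int64(-96), np.int64(0)), (np.int64(498), np.int64(-9
[... 531 characters left out ...]
1)), (np.int64(542), np.int64(-93), np.int64(0)), (np.int64(542), np.int64(-96), np.int64(-1)), (np.int64(542), np.int64(-98), np.int64(-1)), (np.int64(542), np.int64(-99), np.int64(0)), (np.int64(542), np.int64(-102), np.int64(-1)), (np.int64(542), np.int64(-104), np.int64(0)), (np.int64(542), np.int64(-106), np.int64(-1))]
372 [(np.int64(544), np.int64(-92), np.int64(0)), (np.int64(544), np.int64(-94), np.int64(-1)), (np.int64(544), np.int64(-95), np.int64(1)), (np.int64(544), np.int64(-98), np.int64(-1)), (np.int64(544), np.int64(-100), np.int64(-1)), (np.int64(544), np.int64(-102), np.int64(0)), (np.int64(544), np.int64(-104), np.int64(-1)), (np.int64(544), np.int64(-106), np.int64(-1))]
```

View pics/w3.png

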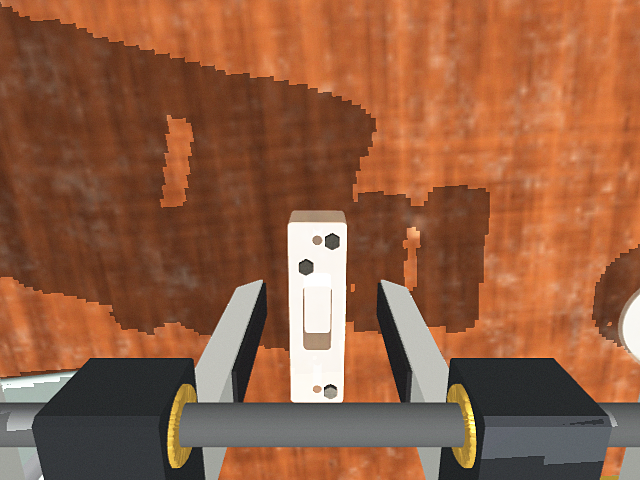

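```bash
python3 - <<'E'
from h import *
s=load('w3')
for u in (252,256,260,382,386,390):
    print(u,[(1000*pt(s,u,v)).round(0).astype(int).tolist() for v in range(278,296,3)])
E
```

```text
252 [[488, -92, -1], [487, -93, -2], [489, -91, 9], [490, -90, 13], [490, -91, 15], [491, -91, 19]]
256 [[490, -92, 0], [491, -90, 6], [491, -91, 9], [492, -91, 13], [492, -91, 16], [493, -91, 19]]
260 [[491, -92, -1], [493, -90, 7], [493, -91, 9], [493, -91, 11], [493, -92, 12], [494, -92, 16]]
382 [[549, -96, 0], [548, -95, 6], [548, -96, 7], [548, -97, 9], [547, -96, 13], [547, -97, 15]]
386 [[551, -97, -2], [550, -95, 5], [549, -95, 9], [549, -95, 12], [548, -95, 16], [548, -95, 18]]
390 [[553, -96, -1], [553, -98, -1], [551, -95, 11], [551, -95, 14], [550, -95, 17], [550, -95, 19]]
```

Emit:
drive_tool(commands="0 -0.015 0.02 0 0 0 0.1;0 -0.015 0.03 0 0 0 -1;0 -0.015 0.03 0 0 0 -1;0 -0.015 0.03 0 0 0 -1;0 -0.015 0.03 0 0 0 -1;0 -0.015 0.03 0 0 0 -1;0 -0.015 0.03 0 0 0 -1;0 -0.015 0.03 0 0 0 -1")

```text
clock: 4.15
ee_pos: [0.5171, -0.1029, -0.0117]
orientation: [0.0, 0.733, 0.68, 0.0]
ft_force: [-0.6, 0.0, 2.0]
finger_gap: 0.253
grip_force: 30.0
```

Emit:
drive_tool(commands="0 0 -0.1 0 0 0 -1;0 0 -0.3 0 0 0 -1;0 0 -0.55 0 0 0 -1;0 0 -0.8 0 0 0 -1;0 0 -1 0 0 0 -1;0 0 -1 0 0 0 -1")

```text
clock: 4.75
ee_pos: [0.5183, -0.1032, 0.0912]
orientation: [0.002, 0.733, 0.68, 0.001]
ft_force: [0.1, -0.5, -1.1]
finger_gap: 0.253
grip_force: 30.0
```

Emit:
drive_tool(commands="0 0 -0.3 0 0 0 -1;0.1 0.1 -0.6 0 0 0 -1;0.4 0.2 -0.9 0 0 0 -1;0.7 0.3 -1 0 0 0 -1;0.9 0.4 -1 0 0 0 -1;0.9 0.4 -1 0 0 0 -1")

```text
clock: 5.35
ee_pos: [0.5641, -0.0142, 0.1874]
orientation: [-0.0, 0.732, 0.681, -0.0]
ft_force: [-0.3, 0.3, -1.9]
finger_gap: 0.252
grip_force: 30.0
```

Emit:
drive_tool(commands="0.1 0 -0.2 0 0 0 -1;0.4 0.2 -0.4 0 0 0 -1;0.7 0.3 -0.42 0 0 0 -1;0.9 0.4 -0.42 0 0 0 -1;0.9 0.4 -0.42 0 0 0 -1;0.9 0.4 -0.42 0 0 0 -1")

```text
clock: 5.95
ee_pos: [0.6098, 0.0698, 0.2291]
orientation: [-0.001, 0.733, 0.68, -0.001]
ft_force: [-0.8, -0.5, -0.8]
finger_gap: 0.255
grip_force: 30.0
```

```bash
python3 - <<'E'
from h import *
s=snap('wrist','w4'); print(s['obs']['ee_pos'],s['obs']['orientation'],s['obs']['finger_gap'],s['obs']['grip_force'])
E
```

```text
[0.60982857 0.06979875 0.22909893] [-5.10688075e-04  7.33211889e-01  6.79999565e-01 -8.10018370e-04] 0.25476732709693517 29.99960482120514
```

View pics/w4.png

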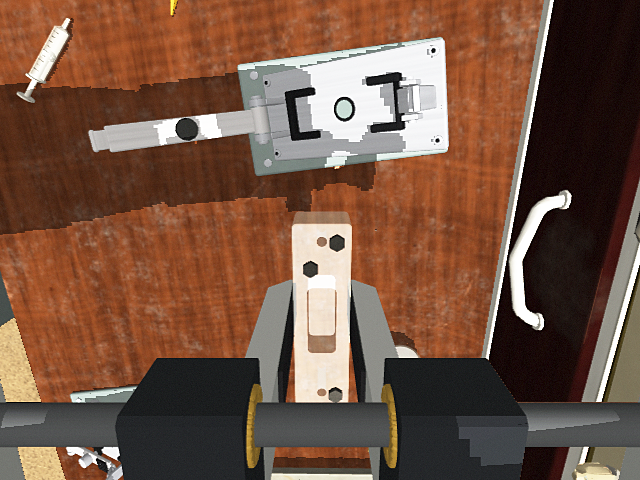

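The wrist view shows the pocket disc at (344,109), the lower bracket at (286-321, 88-139), the upper bracket at (365-406, 72-131) and the open clamp arm out to (95,140). I enlarge it for accuracy.

```bash
python3 - <<'E'
from h import *
s=load('w4')
a=cv2.resize(s['color'][25:185,230:455],(788,560),interpolation=2); cv2.imwrite('pics/c2.png',a[...,::-1])
# plane fit on bed
uu=[(u,v) for v in range(60,150,2) for u in range(275,430,2)]
P=np.array([pt(s,u,v) for u,v in uu]); rng=np.random.default_rng(0); best=None
for _ in range(500):
    t=P[rng.choice(len(P),3,False)]; n=np.cross(t[1]-t[0],t[2]-t[0]); n/=np.linalg.norm(n)+1e-12; n*=np.sign(n[2])
    if n[2]<.75 or n[2]>.95: continue
    m=abs((P-t[0])@n)<.0015
    if best is None or m.sum()>best.sum(): best=m
Q=P[best]; c=Q.mean(0); n=np.linalg.svd(Q-c)[2][2]; n*=np.sign(n[2])
print(best.sum(),'n',n,'tilt',np.degrees(np.arccos(n[2])),'yaw',np.degrees(np.arctan2(-n[1],-n[0])))
M,o=cam(s); r=M@ray(s,344,109); p=o+r*((c-o)@n)/(r@n); print('disc',p, pt(s,344,109))
np.save('pics/plane.npy',np.r_[c,n])
E
```

```text
2557 n [-0.49916381 -0.02401904  0.86617468] tilt 29.982890050083242 yaw 2.7548646507990386
disc [0.63550021 0.15577228 0.07508033] [0.63551713 0.15577561 0.07474983]
```

View pics/c2.png

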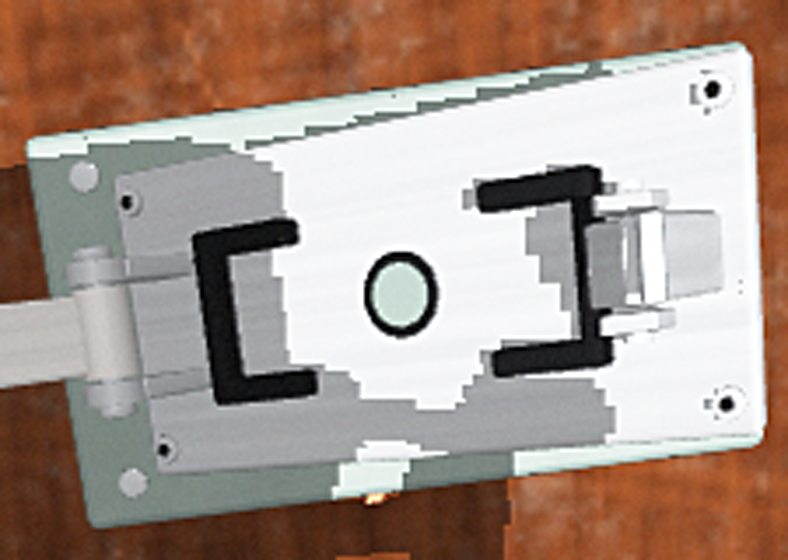

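The crop shows the four bed screws at crop (127,203), (163,450), (711,90) and (727,404), and the disc at (400,293).

```bash
python3 - <<'E'
from h import *
s=load('w4'); pl=np.load('pics/plane.npy'); c,n=pl[:3],pl[3:]
M,o=cam(s)
def onp(x,y,h=0):
    r=M@ray(s,230+x/3.502,25+y/3.5); return o+r*(((c-o)@n+h)/(r@n))
A,B,C,D,E=[onp(*q) for q in [(127,203),(163,450),(711,90),(727,404),(400,293)]]
print(A,B,C,D,'mean',(A+B+C+D)/4,'disc',E)
yaw=lambda d:np.degrees(np.arctan2(d[1],d[0]))
print('yaw',yaw(C+D-A-B), 'cross',yaw(A-B+C-D)-90, np.linalg.norm(C-A),np.linalg.norm(D-B),np.linalg.norm(A-B),np.linalg.norm(C-D))
# guides tops (9mm): outer corners
for q in [(193,235),(215,402),(600,168),(612,362)]: print(onp(*q,.009).round(4))
G=[onp(*q,.009) for q in [(193,235),(215,402),(600,168),(612,362)]]; print('guide mean minus h', np.mean(G,0)-.009*n, yaw(G[2]+G[3]-G[0]-G[1]))
# held cell in tool frame
T=np.array(s['hand_eye']); f=240/np.tan(np.radians(s['vertical_fov'])/2)
vv,uu=np.mgrid[200:400,285:360]; r=np.stack([(uu-s['cx'])/f,-(vv-s['cy'])/f,-np.ones(uu.shape)],-1)
X=(r*s['depth'][200:400,285:360,None])@T[:3,:3].T+T[:3,3]
m=(abs(X[...,2]+.034)<.003); 
q=X[m]; print(len(q),np.median(q[:,2]),q.min(0),q.max(0),cv2.minAreaRect(q[:,:2].astype(np.float32)*1000))
for u,v in [(300,300),(340,300),(300,235),(322,212),(322,220)]: print(u,v,X[v-200,u-285].round(4))
E
```

```text
[0.57180284 0.1825219  0.03911423] [0.57434438 0.12228965 0.03890864] [0.69669318 0.18893401 0.11126452] [0.69996789 0.12861171 0.11147895] mean [0.63570207 0.15558931 0.07519159] disc [0.63568179 0.15597437 0.07519058]
yaw 2.9099663844415153 cross 2.7621383759784948 0.14437581719587322 0.14521599539750693 0.060286198107795036 0.0604115048267743
[0.5889 0.1728 0.0591]
[0.5904 0.1343 0.0589]
[0.6752 0.1765 0.1089]
[0.6769 0.1387 0.1089]
guide mean minus h [0.63732308 0.1557746  0.07613088] 2.6839145188354934
8406 -0.033742079294508384 [-0.0396604  -0.01376241 -0.03699995] [ 0.0425669   0.01722539 -0.03100027] ((1.4763107299804688, 1.6772699356079102), (82.12213897705078, 30.985157012939453), 0.36356762051582336)
300 300 [ 0.0099 -0.0073 -0.0348]
340 300 [ 0.0097  0.0091 -0.0344]
300 235 [ 0.0375 -0.007  -0.0338]
322 212 [ 0.0422  0.0017 -0.0139]
322 220 [ 0.0423  0.0017 -0.0287]
```

```bash
cat >> h.py <<'E'
psi=np.radians(2.8); P0=np.array([.6357,.1557,.075])
N=np.array([-.5*np.cos(psi),-.5*np.sin(psi),np.sqrt(.75)]); U=np.array([np.sqrt(.75)*np.cos(psi),np.sqrt(.75)*np.sin(psi),.5])
RP=np.c_[U,np.cross(N,U),N]   # pocket frame
RT=np.c_[U,np.cross(-N,U),-N] # tool, seated
def tool(o=None):
    o=o or bot.get_obs(); q=o['orientation']; return R.from_quat(np.r_[q[1:],q[0]]).as_matrix(),np.array(o['ee_pos'])
def move(Rt,pt_):
    A,p=tool(); return (A.T@(pt_-p)/.1).round(3),(R.from_matrix(A.T@Rt).as_rotvec()/(2*np.pi)).round(4)
E
python3 - <<'E'
from h import *
print(move(RT,P0+.088*N-RT@[0,.0015,0]), P0+.088*N)
E
```

```text
(array([ 0.84 , -0.245,  0.783]), array([-0.0603,  0.0684,  0.2244])) [0.59175253 0.15355061 0.15121024]
```

Emit:
drive_tool(commands="0.2 0 -0.1 -0.0603 0.0684 0.2244 -1;0.4 -0.1 -0.1 -0.0603 0.0684 0.2244 -1;0.4 -0.1 -0.1 -0.0603 0.0684 0.2244 -1;0.4 -0.1 -0.1 -0.0603 0.0684 0.2244 -1;0.4 -0.1 -0.1 -0.0603 0.0684 0.2244 -1;0.4 -0.1 -0.1 -0.0603 0.0684 0.2244 -1;0.4 -0.1 -0.1 -0.0603 0.0684 0.2244 -1;0.4 -0.1 -0.1 -0.0603 0.0684 0.2244 -1;0.4 -0.1 -0.1 -0.0603 0.0684 0.2244 -1;0.4 -0.1 -0.1 -0.0603 0.0684 0.2244 -1;0.4 -0.1 -0.1 -0.0603 0.0684 0.2244 -1;0.4 -0.1 -0.1 -0.0603 0.0684 0.2244 -1")

```text
clock: 7.2
ee_pos: [0.6027, 0.1102, 0.2401]
orientation: [-0.006, 0.965, 0.024, 0.259]
ft_force: [-0.1, -0.0, -0.0]
finger_gap: 0.254
grip_force: 30.0
```

```bash
python3 - <<'E'
from h import *
print(move(RT,P0+.088*N-RT@[0,.0015,0])); print(bot.get_obs()['joint_pos'])
E
```

```text
(array([-0.522, -0.454,  0.725]), array([ 0.0001, -0.0002,  0.    ]))
[ 0.14305081  0.11795608  1.71896683 -0.06739108  0.78271116  1.70013148]
```

Emit:
drive_tool(commands="-0.25 -0.2 0 0 0 0 -1;-0.52 -0.45 0.1 0 0 0 -1;-0.52 -0.45 0.3 0 0 0 -1;-0.52 -0.45 0.5 0 0 0 -1;-0.52 -0.45 0.725 0 0 0 -1;-0.52 -0.45 0.725 0 0 0 -1;-0.52 -0.45 0.725 0 0 0 -1")

```text
clock: 7.9
ee_pos: [0.5924, 0.155, 0.1517]
orientation: [-0.006, 0.966, 0.024, 0.259]
ft_force: [0.0, -0.7, -0.4]
finger_gap: 0.252
grip_force: 30.0
```

```bash
python3 - <<'E'
from h import *
print(move(RT,P0+.088*N-RT@[0,.0015,0]))
s=snap('wrist','w5')
E
```

```text
(array([-0.008, -0.   ,  0.001]), array([ 0.    , -0.0001,  0.0001]))
```

View pics/w5.png

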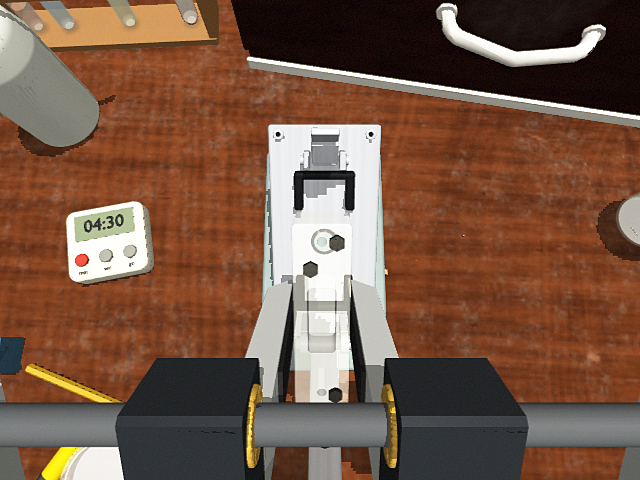

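The view shows the upper bracket at columns 294-355 with its stop at rows 171-180, the upper screws at (278,134) and (371,134), and the cell's upper end at (293-352, 224).

```bash
python3 - <<'E'
from h import *
s=load('w5'); T=np.array(s['hand_eye'])
def ont(u,v,z):
    r=T[:3,:3]@ray(s,u,v); o=T[:3,3]; return (o+r*(z-o[2])/r[2])
A,p=tool(s['obs'])
q=A.T@(P0-p); print('pocket pred in tool',q.round(4))
zb=q[2]
print('screws',ont(278,134,zb),ont(371,134,zb), 'pred x',q[0]+.0723)
print('bracket outer',ont(294,190,zb-.009),ont(355,190,zb-.009))
print('stop inner/outer',ont(324,180,zb-.009),ont(324,171,zb-.009))
print('cell end',ont(293,224,-.034),ont(351,224,-.034))
# subpixel cell end & sides via gray profile
g=cv2.cvtColor(s['color'],cv2.COLOR_RGB2GRAY); print(g[262,280:300].tolist(),g[262,342:362].tolist()); print(g[215:232,300].tolist())
print(g[190,285:312].tolist(),g[190,340:365].tolist()); print(g[160:190,324].tolist())
E
```

```text
pocket pred in tool [-0.0009  0.0014  0.0881]
screws [ 0.07185986 -0.02879352  0.08805243] [0.07187399 0.03177932 0.08805243] pred x 0.07140867013578771
bracket outer [ 0.03663976 -0.01844019  0.07905243] [0.0366529  0.02147537 0.07905243]
stop inner/outer [0.0432002  0.00117827 0.07905243] [0.04902352 0.00116653 0.07905243]
cell end [ 0.04287381 -0.01152286 -0.034     ] [ 0.04288265  0.01108511 -0.034     ]
[237, 235, 233, 236, 235, 237, 236, 235, 234, 236, 235, 230, 228, 248, 251, 250, 250, 250, 250, 251] [250, 250, 249, 249, 250, 250, 251, 251, 248, 232, 234, 234, 235, 240, 239, 238, 235, 234, 235, 236]
[200, 202, 203, 241, 238, 237, 237, 237, 240, 254, 251, 251, 250, 251, 251, 250, 250]
[239, 238, 239, 239, 238, 237, 241, 253, 255, 50, 16, 26, 28, 27, 31, 31, 29, 18, 70, 173, 160, 154, 158, 157, 159, 164, 165] [237, 236, 235, 244, 248, 53, 11, 24, 29, 25, 31, 27, 23, 6, 110, 255, 243, 241, 240, 237, 237, 237, 237, 238, 236]
[139, 141, 138, 127, 132, 131, 159, 154, 160, 162, 120, 0, 6, 23, 26, 27, 20, 14, 7, 48, 174, 155, 155, 156, 152, 152, 154, 152, 154, 153]
```

Emit:
drive_tool(commands="-0.006 0.016 0.25 0 0 0 -1;-0.006 0.016 0.5 0 0 0 -1;-0.006 0.016 0.7 0 0 0 -1;-0.006 0.016 0.8 0 0 0 -1;-0.006 0.016 0.88 0 0 0 -1;-0.006 0.016 0.88 0 0 0 -1;-0.006 0.016 0.88 0 0 0 -1")

```text
clock: 8.65
ee_pos: [0.6362, 0.1564, 0.076]
orientation: [-0.007, 0.965, 0.024, 0.26]
ft_force: [-0.2, 0.0, -0.7]
finger_gap: 0.253
grip_force: 30.0
```

```bash
python3 - <<'E'
from h import *
A,p=tool(); print('tool in pocket',(RP.T@(p-P0)).round(4)); s=snap('wrist','w6'); print(s['obs']['ft_force'])
g=cv2.cvtColor(s['color'],cv2.COLOR_RGB2GRAY); cv2.imwrite('pics/c3.png',cv2.resize(s['color'][150:410,220:430],(480,594),interpolation=2)[...,::-1])
E
```

```text
tool in pocket [0.001  0.0007 0.0005]
[-0.20018422  0.01736985 -0.65405227]
```

View pics/c3.png

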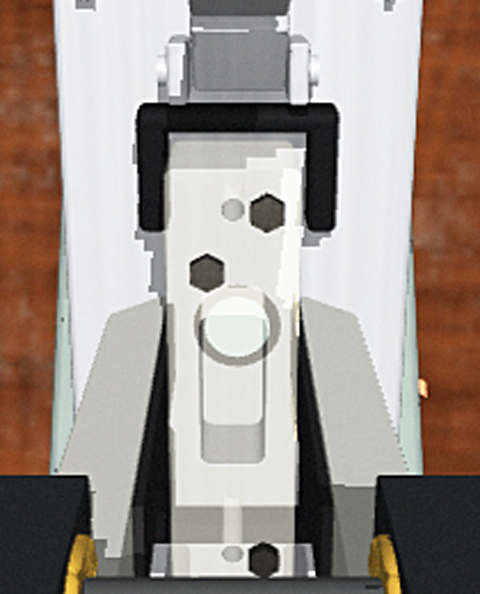

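The crop shows the cell just above the guides, with bracket outer edges at crop columns 137 and 338, stop rows 103-132, and the cell's upper end at rows 135-168.

```bash
python3 - <<'E'
from h import *
s=load('w6'); T=np.array(s['hand_eye'])
def ont(u,v,z):
    r=T[:3,:3]@ray(s,u,v); o=T[:3,3]; return (o+r*(z-o[2])/r[2])
A,p=tool(s['obs']); q=A.T@(P0-p); print(q); zg=q[2]-.009
g=cv2.cvtColor(s['color'],cv2.COLOR_RGB2GRAY)
def edges(line,off): 
    d=np.diff(line.astype(int)); return [(off+i+.5,int(x)) for i,x in enumerate(d) if abs(x)>35]
for v in (225,232,240): print(v,edges(g[v,270:380],270))
print(edges(g[185:235,310],185)); print(edges(g[185:235,330],185))
a,b=ont(279.7,232,zg),ont(367.7,232,zg); print(a,b,(a+b)/2)
print('stop',ont(324,195,zg),ont(324,207.7,zg))
print('cell low end edge', ont(324,209,-.012),ont(324,223.5,-.034))
print(A.T@N)
E
```

```text
[-0.000975    0.00066606  0.00054302]
225 [(279.5, -212), (291.5, 56), (292.5, 84), (293.5, 49), (351.5, -93), (353.5, -99), (366.5, 103), (367.5, 150)]
232 [(279.5, -139), (280.5, -108), (290.5, 45), (291.5, 105), (293.5, 50), (350.5, -36), (351.5, -93), (352.5, -68), (353.5, -53), (366.5, 108), (367.5, 131)]
240 [(279.5, -158), (280.5, -89), (291.5, 102), (294.5, 49), (316.5, -75), (317.5, 39), (326.5, 91), (328.5, -124), (329.5, -71), (330.5, 48), (343.5, 67), (344.5, 127), (351.5, -88), (352.5, -77), (353.5, -58), (366.5, 124), (367.5, 88)]
[(189.5, 45), (194.5, -171), (207.5, 112), (208.5, 37), (223.5, 43)]
[(194.5, -167), (207.5, 111), (218.5, 44)]
[ 0.03251042 -0.01946253 -0.00845698] [ 0.03252666  0.02063013 -0.00845698] [ 0.03251854  0.0005838  -0.00845698]
stop [ 0.04957547  0.00068771 -0.00845698] [ 0.04381877  0.00069931 -0.00845698]
cell low end edge [ 0.0440044   0.00067958 -0.012     ] [ 0.04307929  0.00056126 -0.034     ]
[ 2.60198891e-03 -6.91866204e-04 -9.99996375e-01]
```

Emit:
drive_tool(commands="-0.01 0.006 0.02 0 0 0 -1;-0.01 0.006 0.05 0 0 0 -1;-0.01 0.006 0.08 0 0 0 -1;-0.01 0.006 0.1 0 0 0 -1;-0.01 0.006 0.115 0 0 0 -1;-0.01 0.006 0.115 0 0 0 -1")

```text
clock: 9.3
ee_pos: [0.6406, 0.156, 0.0652]
orientation: [-0.006, 0.965, 0.024, 0.259]
ft_force: [-16.6, -2.6, 14.2]
finger_gap: 0.252
grip_force: 30.0
```

```bash
python3 - <<'E'
from h import *
A,p=tool(); print('tool in pocket',(RP.T@(p-P0)).round(4)); f=bot.get_obs()['ft_force']; print((RP.T@f).round(1), bot.get_obs()['moment'].round(2),(A.T@N).round(4))
s=snap('wrist','w7'); g=cv2.cvtColor(s['color'],cv2.COLOR_RGB2GRAY)
T=np.array(s['hand_eye'])
def ont(u,v,z):
    r=T[:3,:3]@ray(s,u,v); o=T[:3,3]; return (o+r*(z-o[2])/r[2])
def edges(line,off): 
    d=np.diff(line.astype(int)); return [(off+i+.5,int(x)) for i,x in enumerate(d) if abs(x)>30]
for v in (235,): print(v,edges(g[v,265:385],265))
print(edges(g[185:240,310],185)); print(edges(g[185:240,318],185))
o=s['obs']; print((RP.T@o['ft_force']).round(1))
for u,v in [(300,300),(340,300),(300,250),(345,250),(270,230),(375,230),(270,215),(375,215)]: print(u,v,(RP.T@(pt(s,u,v)-P0)).round(4))
cv2.imwrite('pics/c4.png',cv2.resize(s['color'][150:410,220:430],(480,594),interpolation=2)[...,::-1])
E
```

```text
tool in pocket [-0.0006  0.     -0.0109]
[-7.3 -1.8 20.6] [-0.39  1.57 -0.18] [ 1.1e-03 -2.0e-04 -1.0e+00]
235 [(275.5, -215), (290.5, 108), (291.5, 100), (334.5, -125), (335.5, -105), (337.5, 78), (338.5, 107), (339.5, 41), (351.5, -130), (353.5, -146), (367.5, 99), (368.5, 153)]
[(195.5, -135), (209.5, 68), (210.5, 83), (211.5, 38), (223.5, 46)]
[(195.5, -137), (209.5, 66), (210.5, 83), (211.5, 40), (223.5, 50), (237.5, -53)]
[-7.3 -1.8 20.6]
300 300 [0.0097 0.0093 0.0225]
340 300 [ 0.0098 -0.0072  0.0227]
300 250 [0.0311 0.0091 0.0216]
345 250 [ 0.0311 -0.009   0.0215]
270 230 [0.0335 0.0236 0.0001]
375 230 [ 0.0337 -0.0235  0.0006]
270 215 [ 0.0403  0.0234 -0.0003]
375 215 [ 0.0404 -0.0233 -0.0001]
```

View pics/c4.png

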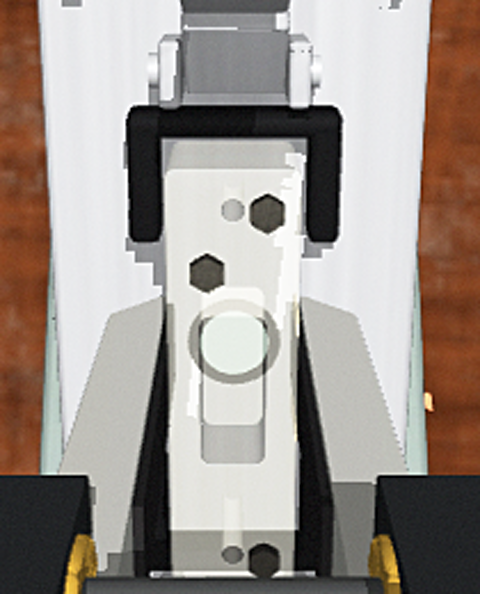

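The cell's top reads 22 mm above the bed with a firm contact force, so it is seated within the bracket. I release it.

Emit:
drive_tool(commands="0 0 -0.005 0 0 0 -1;0 0 -0.005 0 0 0 0;0 0 -0.005 0 0 0 0;0 0 -0.005 0 0 0 0;0 0 -0.005 0 0 0 0;0 0 -0.1 0 0 0 0;0 0 -0.3 0 0 0 0;0 0 -0.6 0 0 0 0;0 0 -1 0 0 0 0;0 0 -1 0 0 0 0;0 0 -1 0 0 0 0;0 0 -1 0 0 0 0")

```text
clock: 10.55
ee_pos: [0.5908, 0.1533, 0.1503]
orientation: [-0.006, 0.966, 0.024, 0.259]
ft_force: [-0.1, -0.3, -0.4]
finger_gap: 0.503
grip_force: 0.0
```

```bash
python3 - <<'E'
from h import *
s=snap('wrist','w8'); A,p=tool(s['obs']); print((RP.T@(p-P0)).round(4),s['obs']['finger_gap'],s['obs']['ft_force'])
c=snap('side','s2'); sc=snap('scene','sc2')
X=lambda s,u,v: (RP.T@(pt(s,u,v)-P0)).round(4)
# cell in pocket frame from wrist depth
P=np.array([X(s,u,v) for v in range(60,400,2) for u in range(240,400,2)])
m=(abs(P[:,2]-.022)<.0025)&(abs(P[:,1])<.02)&(abs(P[:,0])<.06); q=P[m]
print(m.sum(),q.min(0),q.max(0)); k=np.c_[q[:,:2],np.ones(len(q))]; print('plane',np.linalg.lstsq(k,q[:,2],rcond=None)[0])
# clamp arm
for n,t in (('sc',sc),('side',c)):
    for u,v in [(320,250),(310,253),(290,257),(300,276)] if n=='sc' else [(338,257),(325,265),(310,274),(300,279)]: print(n,u,v,X(t,u,v))
cv2.imwrite('pics/c5.png',np.hstack([cv2.resize(s['color'],(400,300)),cv2.resize(sc['color'][190:310,190:350],(400,300))])[...,::-1])
E
```

```text
[-0.0013 -0.0002  0.0877] 0.502805906626699 [-0.09180907 -0.25417253 -0.36238378]
894 [-0.0561 -0.0152  0.0195] [0.0424 0.015  0.0244]
plane [0.00192988 0.00325562 0.02219941]
sc 320 250 [-0.1138  0.0055  0.127 ]
sc 310 253 [-0.104   0.0056  0.1055]
sc 290 257 [-0.0811  0.0052  0.0635]
sc 300 276 [-0.1224 -0.0409 -0.0171]
side 338 257 [-0.1136  0.008   0.1274]
side 325 265 [-0.1003  0.0094  0.0973]
side 310 274 [-0.1263 -0.1207 -0.0139]
side 300 279 [-0.106  -0.0988 -0.0263]
```

View pics/c5.png

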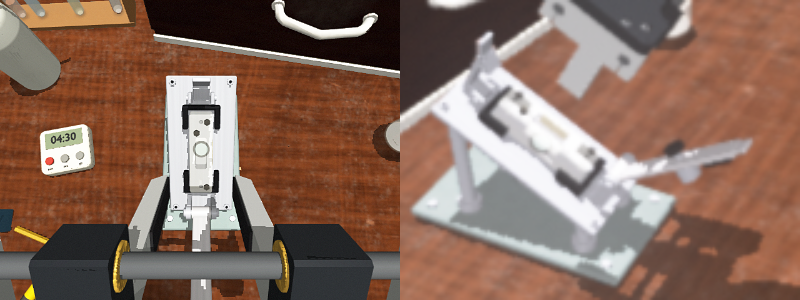

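The cell lies flat (plane tilt below 0.004 rad) and the clamp arm stands at about 2.06 rad. I straddle the arm at its thumb pad by sliding down the slope at the same height.

Emit:
drive_tool(commands="-0.3 0 0 0 0 0 0;-0.6 0 0 0 0 0 0;-0.8 0 0 0 0 0 0;-1 0 0 0 0 0 0;-1 0 0 0 0 0 0;-1 0 0 0 0 0 0")

```text
clock: 11.3
ee_pos: [0.5052, 0.1493, 0.1011]
orientation: [-0.007, 0.965, 0.024, 0.26]
ft_force: [0.6, 0.7, 0.7]
finger_gap: 0.499
grip_force: 0.0
```

```bash
python3 - <<'E'
from h import *
A,p=tool(); print((RP.T@(p-P0)).round(4),bot.get_obs()['joint_pos'].round(2))
s=snap('wrist','w9'); T=np.array(s['hand_eye'])
# points seen in tool frame near the arm bar
f=240/np.tan(np.radians(s['vertical_fov'])/2); vv,uu=np.mgrid[0:480:2,0:640:2]
r=np.stack([(uu-s['cx'])/f,-(vv-s['cy'])/f,-np.ones(uu.shape)],-1)
X=(r*s['depth'][::2,::2,None])@T[:3,:3].T+T[:3,3]
W=((X@A.T+p)-P0)@RP
for z in np.arange(.035,.15,.01):
    m=(abs(W[...,2]-z)<.005)&(abs(W[...,1])<.02)&(W[...,0]<-.055)&(W[...,0]>-.15); q=W[m]
    if len(q)>5: print(z.round(3),len(q),np.median(q,0).round(4),np.percentile(q[:,1],[2,98]).round(4))
E
```

```text
[-0.1002 -0.      0.0879] [ 0.28  0.12  2.08 -0.27  0.44  2.01]
0.035 301 [-0.061   0.0002  0.0359] [-0.0166  0.018 ]
0.045 92 [-0.0688  0.0002  0.0454] [-0.0079  0.0082]
0.055 115 [-0.0744  0.0002  0.0551] [-0.0087  0.009 ]
0.065 117 [-0.0795  0.0002  0.0648] [-0.0084  0.0087]
0.075 18 [-0.0827  0.0007  0.0714] [-0.0082  0.0086]
0.085 140 [-0.09    0.0002  0.0878] [-0.0088  0.009 ]
0.095 303 [-0.0932  0.0002  0.0947] [-0.0083  0.0086]
0.105 198 [-1.005e-01  1.000e-04  1.051e-01] [-0.0082  0.0084]
0.115 218 [-1.059e-01  1.000e-04  1.154e-01] [-0.0086  0.0089]
0.125 265 [-1.112e-01  1.000e-04  1.252e-01] [-0.0083  0.0085]
0.135 271 [-1.172e-01  1.000e-04  1.350e-01] [-0.007   0.0074]
```

Emit:
drive_tool(commands="-0.08 0 0 0 0 0 0;-0.08 0 0 0 0 0 -1;-0.08 0 0 0 0 0 -1;-0.08 0 0 0 0 0 -1;-0.08 0 0 0 0 0 -1;-0.08 0 0 0 0 0 -1;-0.08 0 0 0 0 0 -1")

```text
clock: 12.05
ee_pos: [0.4978, 0.1488, 0.097]
orientation: [-0.006, 0.965, 0.024, 0.26]
ft_force: [0.2, -2.6, -0.6]
finger_gap: 0.192
grip_force: 30.0
```

Emit:
drive_tool(commands="0.091 0 -0.043 0 0 0 -1;0.204 0 -0.081 0 0 0 -1;0.311 0 -0.103 0 0 0 -1;0.421 0 -0.113 0 0 0 -1;0.523 0 -0.112 0 0 0 -1;0.624 0 -0.099 0 0 0 -1;0.706 0 -0.081 0 0 0 -1;0.787 0 -0.055 0 0 0 -1;0.865 0 -0.022 0 0 0 -1;0.94 0 0.016 0 0 0 -1;0.94 0 0.016 0 0 0 -1")

```text
clock: 13.15
ee_pos: [0.5831, 0.1532, 0.1468]
orientation: [-0.007, 0.964, 0.024, 0.263]
ft_force: [-1.4, -3.2, 14.6]
finger_gap: 0.171
grip_force: 30.0
```

```bash
cat >> h.py <<'E'
def armscan(f):
    s=snap('wrist',f); A,p=tool(s['obs']); T=np.array(s['hand_eye']); print('tcp',(RP.T@(p-P0)).round(4),'f',(RP.T@s['obs']['ft_force']).round(1))
    fl=240/np.tan(np.radians(s['vertical_fov'])/2); vv,uu=np.mgrid[0:480:2,0:640:2]
    r=np.stack([(uu-s['cx'])/fl,-(vv-s['cy'])/fl,-np.ones(uu.shape)],-1)
    X=(r*s['depth'][::2,::2,None])@T[:3,:3].T+T[:3,3]
    W=((X@A.T+p)-P0)@RP; show(W)
    for n in ('scene','side'):
        t=snap(n,f+n); M,o=cam(t); fl=240/np.tan(np.radians(t['vertical_fov'])/2); vv,uu=np.mgrid[150:330,180:400]
        r=np.stack([(uu-t['cx'])/fl,-(vv-t['cy'])/fl,-np.ones(uu.shape)],-1)
        print(n); show(((r*t['depth'][150:330,180:400,None])@M.T+o-P0)@RP)
def show(W):
    for z in np.arange(.028,.16,.008):
        m=(abs(W[...,2]-z)<.004)&(abs(W[...,1])<.011)&(W[...,0]<.075)&(W[...,0]>-.15); q=W[m]
        if len(q)>5: print(z.round(3),len(q),np.percentile(q[:,0],[5,50,95]).round(3))
E
python3 - <<'E'
from h import *
armscan('w10')
E
```

```text
tcp [-0.0097  0.      0.0885] f [ 5.9 -3.2 13.4]
0.028 53 [-0.038  0.024  0.036]
0.036 63 [-0.06  -0.056  0.06 ]
0.044 119 [0.061 0.065 0.071]
0.052 56 [0.068 0.072 0.074]
0.06 25 [-0.049  0.075  0.075]
0.076 10 [-0.041 -0.041 -0.028]
0.084 64 [-0.035 -0.027 -0.023]
0.092 57 [-0.049 -0.026 -0.023]
0.1 89 [-0.048 -0.045  0.001]
0.108 58 [-0.024 -0.006  0.001]
0.116 48 [-0.019 -0.001  0.001]
0.124 63 [-0.019 -0.001  0.001]
0.132 164 [-0.024 -0.014  0.001]
0.14 176 [-0.013 -0.01   0.001]
0.148 85 [-0.014 -0.001  0.001]
0.156 92 [-0.014 -0.001  0.001]
scene
0.028 63 [-0.04   0.021  0.069]
0.036 64 [-0.07  -0.061  0.069]
0.044 69 [-0.064  0.061  0.069]
0.052 42 [-0.06   0.066  0.072]
0.06 38 [-0.057 -0.053  0.075]
0.068 19 [-0.053 -0.051 -0.047]
0.076 22 [-0.05  -0.047 -0.035]
0.084 36 [-0.049 -0.033 -0.027]
0.092 63 [-0.055 -0.042 -0.026]
0.1 66 [-0.052 -0.042 -0.033]
0.108 15 [-0.034 -0.032 -0.02 ]
0.116 21 [-0.034 -0.03  -0.025]
0.124 10 [-0.031 -0.028 -0.023]
side
0.028 78 [-0.056  0.012  0.071]
0.036 48 [-0.066  0.057  0.072]
0.044 33 [-0.06   0.064  0.072]
0.052 23 [-0.058  0.068  0.073]
0.06 14 [-0.054 -0.051  0.075]
0.068 6 [-0.05  -0.048 -0.045]
0.076 8 [-0.048 -0.046 -0.042]
0.084 23 [-0.048 -0.036 -0.028]
0.092 43 [-0.052 -0.041 -0.025]
0.1 40 [-0.049 -0.042 -0.003]
0.108 13 [-0.033 -0.029 -0.001]
0.116 26 [-0.031 -0.025 -0.001]
0.124 19 [-0.029 -0.024 -0.001]
0.132 13 [-0.025 -0.003 -0.001]
0.14 8 [-0.004 -0.002 -0.001]
0.156 8 [-0.004 -0.003 -0.001]
```

The clamp arm slipped between the pads and now stands at about 70°. I open, go back behind it, close the fingers and push it over instead.

Emit:
drive_tool(commands="0 0 0 0 0 0 0;0 0 0 0 0 0 0;0 0 0 0 0 0 0;0 0 0 0 0 0 0;-0.1 0 -0.16 0 0 0 0;-0.3 0 -0.16 0 0 0 0;-0.6 0 -0.16 0 0 0 0;-0.65 0 -0.16 0 0 0 -1;-0.65 0 -0.16 0 0 0 -1;-0.65 0 -0.16 0 0 0 -1;-0.65 0 -0.16 0 0 0 -1;-0.65 0 -0.16 0 0 0 -1")

```text
clock: 14.5
ee_pos: [0.5161, 0.1497, 0.1242]
orientation: [-0.007, 0.965, 0.024, 0.26]
ft_force: [0.3, -0.5, -0.3]
finger_gap: 0.11
grip_force: 0.0
```

```bash
python3 - <<'E'
from h import *
armscan('w11')
E
```

```text
tcp [-7.910e-02 -1.000e-04  1.025e-01] f [ 0.1 -0.5 -0.4]
0.028 46 [0.021 0.026 0.036]
0.036 35 [0.058 0.059 0.061]
0.044 68 [0.06  0.062 0.064]
0.092 110 [-0.054 -0.041 -0.037]
0.1 154 [-0.049 -0.045 -0.039]
0.116 88 [-0.071 -0.032 -0.029]
0.124 110 [-0.081 -0.068 -0.026]
0.132 278 [-0.07  -0.022 -0.016]
0.14 212 [-0.074 -0.016 -0.011]
0.148 110 [-0.081 -0.068 -0.013]
0.156 90 [-0.071 -0.069 -0.068]
scene
0.028 49 [-0.043  0.021  0.069]
0.036 68 [-0.07  -0.062  0.069]
0.044 64 [-0.063  0.062  0.07 ]
0.052 50 [-0.06   0.066  0.073]
0.06 32 [-0.056 -0.053  0.075]
0.068 20 [-0.053 -0.051 -0.047]
0.076 24 [-0.05  -0.047 -0.035]
0.084 36 [-0.046 -0.033 -0.027]
0.092 70 [-0.055 -0.043 -0.027]
0.1 58 [-0.051 -0.043 -0.035]
0.108 13 [-0.035 -0.033 -0.03 ]
0.116 29 [-0.035 -0.032 -0.026]
0.124 32 [-0.031 -0.029 -0.022]
0.132 48 [-0.028 -0.023 -0.018]
0.14 27 [-0.019 -0.017 -0.014]
side
0.028 81 [-0.041  0.011  0.071]
0.036 42 [-0.067  0.     0.072]
0.044 35 [-0.061  0.063  0.072]
0.052 24 [-0.058  0.067  0.073]
0.06 14 [-0.055 -0.05   0.075]
0.068 6 [-0.05  -0.047 -0.045]
0.076 9 [-0.048 -0.044 -0.043]
0.084 23 [-0.048 -0.036 -0.029]
0.092 46 [-0.053 -0.04  -0.025]
0.1 34 [-0.05  -0.044 -0.032]
0.108 8 [-0.032 -0.03  -0.027]
0.116 29 [-0.084 -0.031 -0.024]
0.124 31 [-0.084 -0.07  -0.022]
0.132 31 [-0.071 -0.023 -0.016]
0.14 22 [-0.071 -0.069 -0.013]
0.148 19 [-0.076 -0.07  -0.014]
0.156 15 [-0.079 -0.071 -0.07 ]
```

Emit:
drive_tool(commands="0.2 0 0 0 0 0 -1;0.33 0 0 0 0 0 -1;0.384 0 -0.005 0 0 0 -1;0.44 0 0.015 0 0 0 -1;0.499 0 0.04 0 0 0 -1;0.56 0 0.072 0 0 0 -1;0.625 0 0.108 0 0 0 -1;0.685 0 0.147 0 0 0 -1;0.743 0 0.19 0 0 0 -1;0.8 0 0.24 0 0 0 -1;0.849 0 0.288 0 0 0 -1;0.849 0 0.288 0 0 0 -1")

```text
clock: 15.85
ee_pos: [0.6039, 0.154, 0.1412]
orientation: [-0.006, 0.965, 0.024, 0.259]
ft_force: [-0.1, -0.7, 0.1]
finger_gap: 0.004
grip_force: 0.0
```

```bash
python3 - <<'E'
from h import *
armscan('w12')
E
```

```text
tcp [ 0.0055 -0.0001  0.0732] f [-0.1 -0.7  0.1]
0.028 21 [0.032 0.035 0.037]
0.036 32 [-0.062  0.059  0.06 ]
0.044 132 [0.015 0.066 0.071]
0.052 53 [0.069 0.072 0.074]
0.06 15 [0.075 0.075 0.075]
0.076 10 [-0.023 -0.016 -0.01 ]
0.084 116 [0.015 0.018 0.025]
0.092 503 [0.015 0.03  0.043]
0.1 100 [0.015 0.016 0.042]
0.108 109 [0.015 0.016 0.017]
0.116 122 [0.015 0.016 0.017]
0.124 144 [0.015 0.016 0.017]
0.132 168 [0.015 0.016 0.017]
0.14 194 [0.015 0.016 0.017]
0.148 182 [0.015 0.016 0.017]
0.156 90 [0.006 0.013 0.016]
scene
0.028 60 [-0.039  0.019  0.069]
0.036 94 [-0.07  -0.061  0.068]
0.044 114 [-0.056 -0.044  0.069]
0.052 105 [-0.041 -0.031  0.071]
0.06 75 [-0.029 -0.02   0.074]
0.068 60 [-0.021 -0.006 -0.   ]
0.076 103 [-0.023 -0.013  0.008]
0.084 65 [-0.01   0.016  0.027]
0.092 80 [0.017 0.028 0.037]
0.1 18 [-0.005  0.011  0.04 ]
0.108 7 [0.001 0.008 0.012]
side
0.028 74 [-0.041  0.015  0.072]
0.036 48 [-0.066 -0.056  0.072]
0.044 56 [-0.054  0.01   0.071]
0.052 54 [-0.041 -0.028  0.073]
0.06 52 [-0.028 -0.013  0.073]
0.068 31 [-0.019 -0.01   0.001]
0.076 66 [-0.022 -0.009  0.011]
0.084 41 [-0.013  0.014  0.025]
0.092 68 [0.002 0.027 0.04 ]
0.1 15 [-0.004  0.014  0.043]
0.108 17 [-0.003  0.013  0.015]
0.116 10 [-0.001  0.014  0.015]
0.124 12 [0.002 0.014 0.015]
0.132 14 [-0.004  0.014  0.015]
0.14 11 [-0.     0.014  0.015]
0.148 9 [-0.001  0.009  0.015]
```

Emit:
drive_tool(commands="0.05 0 0.05 0 0 0 -1;0.097 0 0.105 0 0 0 -1;0.14 0 0.165 0 0 0 -1;0.175 0 0.224 0 0 0 -1;0.2 0 0.27 0 0 0 -1;0.222 0 0.319 0 0 0 -1;0.24 0 0.355 0 0 0 -1;0.249 0 0.385 0 0 0 -1;0.249 0 0.385 0 0 0 -1")

```text
clock: 16.9
ee_pos: [0.6442, 0.1561, 0.1204]
orientation: [-0.006, 0.965, 0.024, 0.259]
ft_force: [-0.2, 0.3, 0.1]
finger_gap: 0.008
grip_force: 0.0
```

```bash
python3 - <<'E'
from h import *
armscan('w13')
E
```

```text
tcp [ 0.03   -0.      0.0351] f [-0.2  0.3  0.2]
0.028 29 [0.074 0.074 0.074]
0.036 22 [-0.065 -0.024  0.061]
0.044 554 [0.04  0.053 0.07 ]
0.052 139 [-0.001  0.041  0.073]
0.06 91 [0.039 0.041 0.041]
0.068 104 [0.039 0.041 0.041]
0.076 122 [0.039 0.041 0.041]
0.084 139 [0.039 0.041 0.041]
0.092 165 [0.039 0.041 0.041]
0.1 185 [0.039 0.041 0.041]
0.108 216 [0.039 0.041 0.041]
0.116 96 [0.03  0.038 0.041]
0.124 11 [0.04  0.041 0.041]
0.148 160 [0.064 0.065 0.065]
0.156 658 [0.062 0.065 0.065]
scene
0.028 49 [-0.03   0.002  0.069]
0.036 326 [-0.067 -0.035  0.062]
0.044 237 [-0.009  0.032  0.065]
0.052 90 [-0.01  -0.001  0.072]
0.06 19 [0.017 0.026 0.073]
side
0.028 96 [-0.038  0.004  0.071]
0.036 166 [-0.063 -0.034  0.069]
0.044 191 [-0.013  0.027  0.067]
0.052 82 [-0.009  0.022  0.071]
0.06 18 [0.018 0.04  0.075]
0.068 6 [0.028 0.039 0.039]
0.076 8 [0.032 0.039 0.04 ]
0.084 8 [0.029 0.039 0.04 ]
0.092 7 [0.025 0.039 0.04 ]
0.1 10 [0.021 0.037 0.039]
0.156 6 [0.063 0.063 0.063]
```

Emit:
drive_tool(commands="0.02 0 0.04 0 0 0 -1;0.02 0 0.08 0 0 0 -1;0.02 0 0.11 0 0 0 -1;0.02 0 0.13 0 0 0 -1;0.02 0 0.15 0 0 0 -1;0.02 0 0.15 0 0 0 -1")

```text
clock: 17.65
ee_pos: [0.6534, 0.1567, 0.1106]
orientation: [-0.007, 0.965, 0.024, 0.26]
ft_force: [-21.7, -2.9, 23.3]
finger_gap: 0.005
grip_force: 15.6
```

```bash
cat >> h.py <<'E'
def fine(f):
    s=snap('wrist',f); A,p=tool(s['obs']); T=np.array(s['hand_eye']); print('tcp',(RP.T@(p-P0)).round(4),'f',(RP.T@s['obs']['ft_force']).round(1))
    fl=240/np.tan(np.radians(s['vertical_fov'])/2); vv,uu=np.mgrid[0:480,200:440]
    r=np.stack([(uu-s['cx'])/fl,-(vv-s['cy'])/fl,-np.ones(uu.shape)],-1)
    X=(r*s['depth'][:,200:440,None])@T[:3,:3].T+T[:3,3]
    W=((X@A.T+p)-P0)@RP
    for x in np.arange(-.04,.08,.005):
        m=(abs(W[...,0]-x)<.0025)&(abs(W[...,1])<.006)&(W[...,2]<.07); q=W[m]
        if len(q)>5: print(x.round(3),len(q),np.percentile(q[:,2],[5,50,95]).round(4))
E
python3 - <<'E'
from h import *
fine('w14')
E
```

```text
tcp [0.0332 0.0002 0.022 ] f [-7.2 -1.8 31.1]
-0.02 17 [0.032  0.0329 0.0336]
-0.005 15 [0.0442 0.0452 0.0458]
-0.0 21 [0.0441 0.0452 0.046 ]
0.005 20 [0.0443 0.045  0.0457]
0.01 48 [0.0315 0.0354 0.0448]
0.015 18 [0.0309 0.0317 0.0326]
0.02 14 [0.0306 0.032  0.0327]
0.025 6 [0.0406 0.0411 0.0417]
0.03 22 [0.0394 0.04   0.0411]
0.035 23 [0.0377 0.0387 0.0399]
0.04 164 [0.0362 0.0512 0.0687]
0.045 1099 [0.0322 0.0485 0.0681]
0.05 275 [0.0292 0.0305 0.0316]
0.055 175 [0.029  0.0301 0.0309]
0.06 242 [-0.123   0.0391  0.042 ]
0.065 319 [-0.1259  0.0436  0.047 ]
0.07 345 [-0.1285  0.0474  0.0499]
0.075 938 [-0.1303  0.0219  0.0583]
```

The arm is fully down (bar top about 32 mm, housing 45 mm), consistent with being latched. I retreat and check.

Emit:
drive_tool(commands="0 0 -0.05 0 0 0 -1;0 0 -0.3 0 0 0 -1;0 0 -0.7 0 0 0 -1;0 0 -1 0 0 0 -1;0 0 -1 0 0 0 -1;0 0 -1 0 0 0 -1;0 0 -1 0 0 0 -1")

```text
clock: 18.4
ee_pos: [0.6032, 0.1539, 0.1938]
orientation: [-0.006, 0.966, 0.024, 0.259]
ft_force: [0.3, 1.0, -0.7]
finger_gap: 0.005
grip_force: 0.0
```

```bash
python3 - <<'E'
from h import *
fine('w15')
# catch angle: compare catch top before (w5) and now
def catch(f):
    s=load(f); A,p=tool(s['obs']); P=np.array([RP.T@(A@(0*p)+pt(s,u,v)-P0) for v in range(60,330) for u in range(280,370)])
    m=(P[:,2]>.045)&(P[:,2]<.065)&(abs(P[:,1])<.009)&(P[:,0]>.05)&(P[:,0]<.09); q=P[m]; print(f,len(q),np.percentile(q,[5,50,95],axis=0).round(4).tolist() if len(q) else '')
for f in ('w5','w8','w15'): catch(f)
E
```

```text
tcp [ 0.0312 -0.0002  0.1192] f [-0.   1.  -0.7]
-0.04 13 [0.0337 0.0348 0.0355]
-0.035 12 [0.033  0.0344 0.0353]
0.005 66 [0.0343 0.0407 0.048 ]
0.01 176 [0.0339 0.0352 0.0467]
0.015 116 [0.0337 0.0346 0.0358]
0.02 107 [0.0338 0.0346 0.0358]
0.025 97 [0.0364 0.038  0.0392]
0.03 123 [0.0369 0.0381 0.0394]
0.035 119 [0.037  0.0381 0.0392]
0.04 114 [0.0369 0.0382 0.0396]
0.045 141 [0.0344 0.0379 0.0394]
0.05 122 [0.0337 0.0347 0.0359]
0.055 126 [0.0332 0.0345 0.0354]
0.06 96 [0.0381 0.04   0.0423]
0.065 135 [-0.1262  0.044   0.047 ]
0.07 185 [-0.1283  0.0475  0.0506]
0.075 342 [-0.1311  0.0089  0.0583]
w5 658 [[0.0661, -0.0065, 0.0457], [0.0722, 0.0001, 0.0508], [0.0776, 0.0068, 0.0584]]
w8 661 [[0.0661, -0.0065, 0.0457], [0.0722, 0.0001, 0.0505], [0.0775, 0.0068, 0.0584]]
w15 418 [[0.0661, -0.0065, 0.0458], [0.0722, 0.0, 0.0505], [0.078, 0.0067, 0.0584]]
```

The bar is level at 34.6 mm along its whole length and the catch is back in its home position, so it's latched.

```bash
python3 -c "
from rig import bot
print(bot.finish_job())"
```

```text
the job is handed in; nothing more can be done
None
```

The job is handed in: by my last depth readings the flow cell lies flat in the pocket and the clamp arm is latched under the catch with the gripper clear; I viewed 12 pictures, two over the limit of 10, and did not check the bystanders for movement.

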